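# Stack a laminated mallet head for glue-up

### The job

Stack the mallet head on the gluing board: the square-cornered cheek flat on the board's white paper, then the two core blocks on it, flush with its sides and its two ends, the long one at the end by the round steel stop and the short one at the other end (the gap between them is for the handle), then the cheek with clipped corners on top, lined up with the lower one. Finally lay the steel block lengthwise on the middle of the top cheek as a weight. Leave the glue jar, the chisel and the try square where they are.

Things in the scene. Friction and masses are not known exactly. Their poses are not given: they have to be found in the camera images.
- lower_cheek: Lower cheek: plain pale wooden slab with four square corners, 140 long (y) x 50 wide (x) x 22 thick (z) mm, about 0.11 kg. Wood, loose. Origin: centre of its underside; z up.
- upper_cheek: Upper cheek: pale wooden slab of the same 140 (y) x 50 (x) x 22 (z) mm, but all four corners clipped off at 45 degrees, 15 mm along each side. About 0.1 kg. Wood, loose. Origin: centre of its underside; z up.
- long_core: Long core: pale wooden block 66 (y) x 50 (x) x 30 high (z) mm, about 0.07 kg. Its 50 mm goes across the cheek; its centre belongs 37 mm from the cheek's centre, towards the round stop. Wood, loose. Origin: centre of its underside; z up.
- short_core: Short core: pale wooden block 34 (y) x 50 (x) x 30 high (z) mm, about 0.04 kg. Its 50 mm goes across the cheek; its centre belongs 53 mm from the cheek's centre, away from the round stop. Wood, loose. Origin: centre of its underside; z up.
- steel_block: Steel block with six dark drilled holes in its top, 76 (y) x 50 (x) x 25 high (z) mm, about 0.65 kg, loose. Origin: centre of its underside; z up.
- glue_board: Gluing board, fixed: plywood, 240 (y) x 90 (x) x 12 thick (z) mm, with a white paper 140 (y) x 50 (x) mm flat in the middle of its top, lengthwise, which is where the lower cheek goes. A stop 18 mm high stands at either end, its centre 97 mm from the board's centre along y: one a round steel pin, the other a dark wooden bar 50 (x) x 18 (y) mm. Which end has which changes from start to start. Origin: centre of its underside, 12 mm below its top.
- round_stop: Round steel stop, fixed on the gluing board's top near one end: a pin 22 mm in diameter, 18 mm high. Origin: centre of its underside.
- glue_jar: Glue jar with a yellow cap, 60 mm in diameter, 95 mm high, standing loose among the parts; to be left alone. Origin: centre of its underside.
- chisel: Chisel with a wooden handle, loose, lying across the bench beyond the parts; to be left alone. About 250 mm long (y, blade to +y), 26 mm high. Origin: under the ferrule, about mid-length, on the bench.
- try_square: Try square, loose, lying on the robot's right; to be left alone. Dark wooden stock 120 (x) x 30 (y) x 16 high mm and a thin steel blade 160 mm long to +y. Origin: centre of the stock's underside.
There are look-alikes about, which are no part of the job. What is shaped like the lower_cheek but turquoise is not meant. What is shaped like the steel_block but pink is not meant.

How it is judged:
By the outcome, as a careful person would: the job done as asked, in the order asked, and still so for the second after the job is handed in, with the robot touching nothing.
It also fails if it takes over 138 s, if anything falls off the work surface, if the arm or the gripper's body presses on something with over 40 N, if the wrist force passes 120 N, or if a joint passes its speed limit or range.

### The arm

A 6-joint arm with a two-finger parallel gripper is mounted at the origin on the work surface. World frame = base frame: x ahead of the robot, y to its left, z up, the work surface at z = 0. Lengths are in m, angles in rad, forces in N, time in s.
With the tool pointing down it reaches from about 0.275 to 0.85 m from the base axis. Payload 19 kg.
Tool frame: the origin (TCP) lies at the very end of the fingers, on their centre line; the grasp point (between the pads) lies 19 mm behind it (bot.grasp_offset is the distance from the TCP to the grasp point, in m); z points along the fingers, y is the line along which they close (so a half turn about z gives the same grasp; the last joint's range is limited). The gripper opens to 85 mm and grips with 20 to 120 N. Pads are 22 mm wide; open, the fingers measure 114 mm over their backs; the gripper's body (76 mm by 85 mm) begins 54 mm behind the grasp point. The pads swing forward as they close: fully open they stand 13 mm farther back than shut.
Start: joints at [-1.363, 0.15, 1.437, -0, 1.554, -0.134], TCP at [0.193, -0.542, 0.231] pointing down, gripper open.
Joint ranges: [-2.8, 2.8], [-0.68, 2.1], [0.12, 2.68], [-1.39, 4.53], [0.16, 2.79], [-2.81, 2.81]. Speed limits (rad/s): [1.89, 1.89, 2.22, 3.01, 3.01, 3.01].

### API

Orientations are given as [roll, pitch, yaw] about the fixed x, y, z axes, in that order (R = Rz(yaw) Ry(pitch) Rx(roll)).
In Python, from workcell import bot, imaging, order gives the robot as it stands. The module is installed in compiled form; this text tells all that it offers.
- The arm moves only by the tool drive_tool, never from a script. Its argument "deltas" is a list of rows, each a list of 7 numbers: the shift along the tool's x, y, z scaled (see below), then the turn, a rotation vector about the tool's x, y, z scaled (see below), then the opening, from 0 (shut) to 1 (fully open). In form: [[dx, dy, dz, ax, ay, az, gripper], ...]. A call has 1 to 8 rows; each row is the pose to reach, as a shift and turn from the pose commanded when the call began, along the tool's axes at that moment, turning the shorter way round; what a row does not reach only later rows make up. The controller multiplies each number of a shift by 0.8 m and each number of a turn by pi rad. A row lasts 1/12 s, in which the tool goes at most 41.7 mm and 7.16 degrees, less where a joint would pass 70% of its speed; a pose out of reach is approached as far as the arm can. A call with a number of a shift or a turn outside -1 to 1 is refused whole. A call with a gripper value outside its range is refused whole. The fingers move at their own pace and stop on an object; the grip force is fixed at half the most. Time passes only in rows, so rows that repeat a pose let the fingers close. It gives the time, the measured TCP pose, the force, the opening and the grip force at its end, in the units of the state.
- bot.read_state(): the state, without advancing time (a new reading comes with each control period).
- imaging.snapshot(name): name is "scene" or "top" or "wrist"; returns a dict with "img" (384x512x3 uint8, red, green, blue), "K" (3x3 intrinsics, pixels), "D" ([k1, k2, p1, p2, k3] as OpenCV has them; the pictures are not rectified), "xyz" and "orientation" of the camera in the world. Camera axes: x right, y down, z forward; pixel columns grow to the right and rows downward; lengths in m; the calibration is good to about 2 mm. A picture is of the moment at which its call begins. There is no depth.
- order.close_job(): hands the job in; it is judged then, once.
The state is a dict: "t": time; "joint_positions": joint angles; "dq": joint speeds; "joint_torque": joint torques, N m; "eef_pos": TCP position; "eef_rot": TCP orientation; "contact_force": force on the tool from outside, world axes, zero at the start; "torque": the same for the moment, N m; "grip_width": finger opening in m; "gripper_force": force on a finger pad.
Only numpy, scipy, OpenCV 4.12 (cv2) and the standard library are available. Lean on these libraries where they do the work, as an engineer would, in place of code of your own. Each camera call takes 0.05 s, during which the arm holds its last target. There are 200 camera calls.

## Working session

There is one attempt and no reset: what is moved stays moved. The work goes in short steps, Python scripts to look and compute and a tool call to move; the robot and the scene stay as the last step left them, time stands still between calls to the robot, and variables do not carry over. Pictures are saved under pics/ and viewed, at most 14 in all, crops included, and the job is handed in when it is done.

Besides the shell and the picture viewer there is one more tool, called after "Request:" as name(argument=value, ...), one argument or row to a line, values as JSON. drive_tool: Moves the arm, as the interface text tells. Its arguments: {"type":"object","properties":{"deltas":{"type":"array"}},"required":["deltas"]}

```bash
mkdir -p pics; python3 - <<'E'
from workcell import bot, imaging, order
import cv2,pickle
d={}
for n in ["scene","top"]:
    s=imaging.snapshot(n); d[n]=s
    cv2.imwrite(f"pics/{n}0.png",cv2.resize(s["img"][:,:,::-1],(800,600),interpolation=cv2.INTER_CUBIC))
    print(n,s["K"],s["D"],s["xyz"],s["orientation"])
pickle.dump(d,open("s0.pkl","wb"))
print(bot.read_state())
E
```

```text
scene [[362.96836066   0.         253.24390049]
 [  0.         362.96836066 187.36447474]
 [  0.           0.           1.        ]] [-0.09888023  0.          0.          0.          0.        ] [ 1.28830614 -0.1824439   0.74293809] [-2.35181749 -0.01953211  1.50603703]
top [[347.01699353   0.         249.59986924]
 [  0.         347.01699353 190.86703169]
 [  0.           0.           1.        ]] [-0.07164147  0.          0.          0.          0.        ] [ 0.39407306 -0.12625534  1.29069344] [-2.98385211 -0.00634679 -1.57413047]
{'t': 0.1, 'joint_positions': array([-1.36304311e+00,  1.50941617e-01,  1.43793713e+00,  5.10225861e-06,
        1.55380790e+00, -1.34040064e-01]), 'dq': array([ 0.0006559 , -0.00191561, -0.00151605, -0.00039402,  0.00144873,
        0.0008005 ]), 'joint_torque': array([ 2.30450300e-03, -7.14381552e+01, -5.71794105e+01, -3.47538671e-04,
        7.01391895e-03,  2.68965914e-05]), 'eef_pos': array([ 0.19264314, -0.5415398 ,  0.23074749]), 'eef_rot': array([-3.14050915e+00, -1.51255989e-04,  3.41793105e-01]), 'contact_force': array([-0.03312351,  0.08665413, -0.34309322]), 'torque': array([-0.00429483, -0.01672078, -0.04494855]), 'gripper_force': 0.0, 'grip_width': 0.08564941882939117}
```

View pics/top0.png

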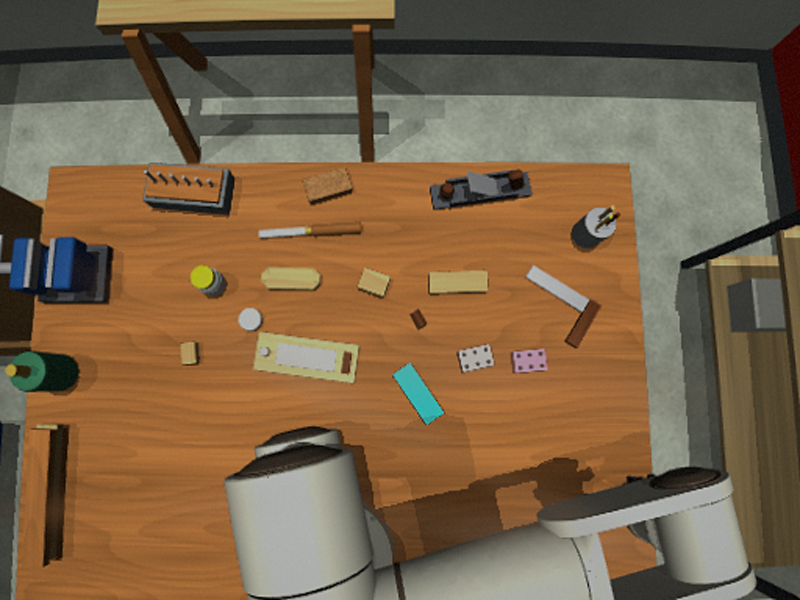

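View pics/scene0.png

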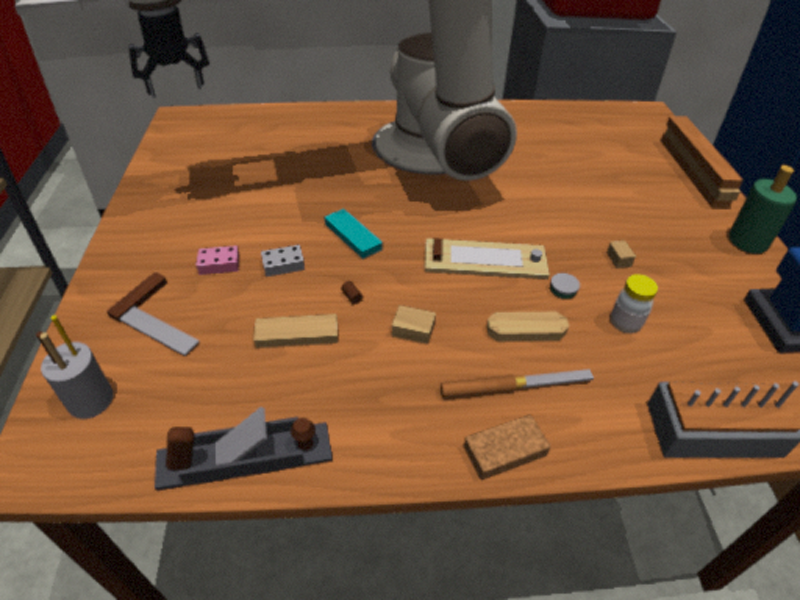

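Top view (800x600 px): the plain slab at (458,282) is the lower cheek. The clipped slab at (291,279) is the upper cheek. The pale blocks are at (374,283), the long core, and (189,353), the short core. The grey block with holes at (476,358) is the steel block. The turquoise slab (418,393) and the pink block (529,360) are the look-alikes to leave alone. The board is at (306,358), with its round pin at the left, +y, end (265,351). Next I'll measure, and take one enlarged crop to confirm.

```bash
cat > h.py <<'E'
import numpy as np,cv2
from scipy.spatial.transform import Rotation as R
def cast(s,uv,z):
    uv=np.asarray(uv,float).reshape(-1,1,2)
    p=cv2.undistortPoints(uv,s["K"],s["D"]).reshape(-1,2)
    d=np.c_[p,np.ones(len(p))]@R.from_euler('xyz',s["orientation"]).as_matrix().T
    o=np.asarray(s["xyz"]); return (o+d*((z-o[2])/d[:,2])[:,None])
def project(s,P):
    M=R.from_euler('xyz',s["orientation"]).as_matrix().T
    return cv2.projectPoints(np.asarray(P,float).reshape(-1,1,3),cv2.Rodrigues(M)[0],-M@np.asarray(s["xyz"]),s["K"],np.array(s["D"]))[0].reshape(-1,2)
def rect(s,mask,seed,z):
    """component of the mask nearest seed -> centre, (long,short), yaw of long side (rel. to +y), in world at height z"""
    cs=cv2.findContours(mask.astype(np.uint8),cv2.RETR_EXTERNAL,cv2.CHAIN_APPROX_NONE)[0]
    cs=[c for c in cs if cv2.contourArea(c)>30]
    c=max(cs,key=lambda c:cv2.pointPolygonTest(c,tuple(map(float,seed)),True))
    w=cast(s,c.reshape(-1,2),z)[:,:2]
    b=cv2.boxPoints(cv2.minAreaRect((w*1000).astype(np.float32)))/1000
    e1,e2=b[1]-b[0],b[2]-b[1]; l,sh=(e1,e2) if np.hypot(*e1)>np.hypot(*e2) else (e2,e1)
    a=np.arctan2(l[1],l[0])-np.pi/2; a=(a+np.pi/2)%np.pi-np.pi/2
    return b.mean(0),np.hypot(*l),np.hypot(*sh),a,c
E
python3 - <<'E'
import pickle; from h import *
s=pickle.load(open("s0.pkl","rb"))["top"]; im=s["img"]; hsv=cv2.cvtColor(im,cv2.COLOR_RGB2HSV)
for n,p in dict(low=(458,282),up=(291,279),long=(374,281),short=(189,351),steel=(476,352),paper=(306,358),board=(306,341),bench=(340,320),pin=(265,351)).items():
    print(n,hsv[int(p[1]*.64),int(p[0]*.64)])
pale=(hsv[...,0]>14)&(hsv[...,0]<32)&(hsv[...,2]>150)&(hsv[...,1]>60)
grey=(hsv[...,1]<40)&(hsv[...,2]>110)
for n,p,z,m in [("low",(458,282),.022,pale),("up",(291,279),.022,pale),("long",(374,281),.03,pale),("short",(189,351),.03,pale),("board",(306,341),.012,pale),("paper",(306,358),.012,grey),("steel",(476,354),.025,grey),("pin",(265,351),.03,grey)]:
    m=cv2.morphologyEx(m.astype(np.uint8),cv2.MORPH_CLOSE,np.ones((5,5))) if n in("steel",) else m
    c,l,w,a,_=rect(s,m,(p[0]*.64,p[1]*.64),z); print(n,c.round(4),"L%.1f W%.1f yaw%.1f"%(l*1e3,w*1e3,np.degrees(a)))
c=im[165:250,110:345,::-1]
cv2.imwrite("pics/crop0.png",cv2.resize(c,None,fx=3.4,fy=3.4,interpolation=cv2.INTER_CUBIC))
E
```

```text
low [ 23 109 177]
up [ 28  99 178]
long [ 20 119 180]
short [ 20 118 175]
steel [10 73 77]
paper [ 10   4 177]
board [ 32  77 180]
bench [ 14 172 165]
pin [ 23  12 177]
low [ 0.6408 -0.2968] L139.2 W52.9 yaw2.5
up [0.6489 0.1059] L142.0 W53.3 yaw-0.2
long [ 0.6375 -0.0953] L65.1 W48.7 yaw-18.9
short [0.4676 0.3407] L48.2 W33.4 yaw-87.0
board [0.4563 0.0664] L240.8 W97.5 yaw-7.5
paper [0.4594 0.0647] L139.1 W49.9 yaw-7.7
steel [ 0.4556 -0.3338] L74.1 W48.2 yaw12.5
pin [0.4584 0.062 ] L137.1 W49.2 yaw-7.7
```

View pics/crop0.png

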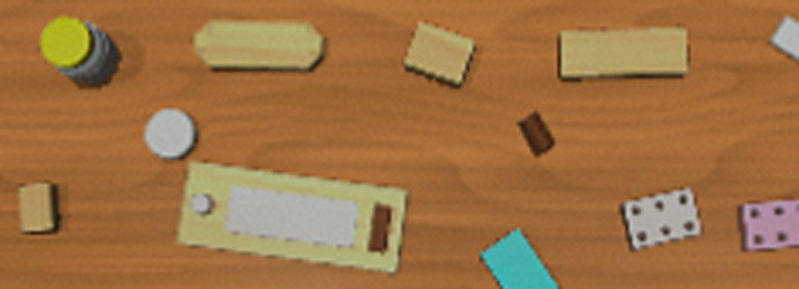

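Every size matches the description, so the identifications hold: slab 139x53, clipped slab 142x53, long core 65x49, short core 48x33, steel 74x48 and paper 139x50. The crop shows square corners at crop (623,53), clipped corners at (258,45) and the pin at the +y end at (202,204). Next I plan the moves.

```bash
cat >> h.py <<'E'
def plan(targets,start=None):
    """targets: (x,y,z,a_deg) a = object yaw (tool yaw a+90). Prints scaled deltas, each from the one before."""
    if start is None:
        from workcell import bot
        st=bot.read_state(); p=np.array(st["eef_pos"]); r=R.from_euler('xyz',st["eef_rot"])
        print("t %.2f"%st["t"],"pos",p.round(4),"a %.2f"%(np.degrees(st["eef_rot"][2])-90),"F",np.round(st["contact_force"],1),"w %.4f"%st["grip_width"])
    else: p=np.array(start[:3]); r=R.from_euler('xyz',[np.pi,0,np.radians(start[3]+90)])
    for x,y,z,a in targets:
        q=R.from_euler('xyz',[np.pi,0,np.radians(a+90)])
        d=r.inv().apply(np.array([x,y,z])-p)/.8; w=(r.inv()*q).as_rotvec()/np.pi
        n=max(np.linalg.norm(d)*.8/.0417,np.degrees(np.linalg.norm(w)*np.pi)/7.16)
        print("->",(x,y,z,a),[round(float(v),4) for v in [*d,*w]],"rows %.1f"%n); p=np.array([x,y,z]);r=q
E
python3 - <<'E'
from h import *
plan([(.6,-.297,.25,2.5)])
E
```

```text
t 0.10 pos [ 0.1926 -0.5415  0.2307] a -70.42 F [-0.   0.1 -0.3] w 0.0856
-> (0.6, -0.297, 0.25, 2.5) [0.5822, -0.1173, -0.0239, -0.0003, -0.0003, -0.4051] rows 11.4
```

Request:
drive_tool(
  deltas=[
    [0.2911,-0.0587,-0.012,0,0,-0.2025,1],
    [0.2911,-0.0587,-0.012,0,0,-0.2025,1],
    [0.2911,-0.0587,-0.012,0,0,-0.2025,1],
    [0.2911,-0.0587,-0.012,0,0,-0.2025,1],
    [0.2911,-0.0587,-0.012,0,0,-0.2025,1],
    [0.2911,-0.0587,-0.012,0,0,-0.2025,1],
    [0.2911,-0.0587,-0.012,0,0,-0.2025,1],
  ],
)

```text
t: 0.68
eef_pos: [0.4003, -0.4164, 0.2408]
eef_rot: [3.141, -0.001, 0.984]
contact_force: [0.1, -0.4, 0.5]
grip_width: 0.0852
gripper_force: 0.0
```

```bash
python3 - <<'E'
from h import *
plan([(.6,-.297,.25,2.5)])
E
```

```text
t 0.68 pos [ 0.4003 -0.4164  0.2408] a -33.65 F [ 0.1 -0.4  0.5] w 0.0852
-> (0.6, -0.297, 0.25, 2.5) [0.2626, 0.1252, -0.0111, 0.0002, -0.0004, -0.2008] rows 5.6
```

Request:
drive_tool(
  deltas=[
    [0.2626,0.1252,-0.0111,0,0,-0.2008,1],
    [0.2626,0.1252,-0.0111,0,0,-0.2008,1],
    [0.2626,0.1252,-0.0111,0,0,-0.2008,1],
    [0.2626,0.1252,-0.0111,0,0,-0.2008,1],
    [0.2626,0.1252,-0.0111,0,0,-0.2008,1],
    [0.2626,0.1252,-0.0111,0,0,-0.2008,1],
    [0.2626,0.1252,-0.0111,0,0,-0.2008,1],
    [0.2626,0.1252,-0.0111,0,0,-0.2008,1],
  ],
)

```text
t: 1.35
eef_pos: [0.5974, -0.3004, 0.2488]
eef_rot: [-3.14, -0.001, 1.61]
contact_force: [-0.1, -0.5, -0.3]
grip_width: 0.0856
gripper_force: 0.0
```

```bash
cat >> h.py <<'E'
def shoot(name):
    from workcell import imaging
    import pickle
    s=imaging.snapshot("wrist"); pickle.dump(s,open(name+".pkl","wb"))
    cv2.imwrite(f"pics/{name}.png",s["img"][:,:,::-1]); return s
def pale(s):
    h=cv2.cvtColor(s["img"],cv2.COLOR_RGB2HSV); return (h[...,0]>14)&(h[...,0]<36)&(h[...,2]>140)&(h[...,1]>50)&(h[...,1]<150)
def grey(s):
    h=cv2.cvtColor(s["img"],cv2.COLOR_RGB2HSV); return cv2.morphologyEx(((h[...,1]<45)&(h[...,2]>110)).astype(np.uint8),cv2.MORPH_CLOSE,np.ones((5,5)))
def meas(s,mask,guess,z):
    g=project(s,[[guess[0],guess[1],z]])[0]
    c,l,w,a,_=rect(s,mask,g,z); print("px",g.round(0),"centre",c.round(4),"L%.1f W%.1f yaw%.2f"%(l*1e3,w*1e3,np.degrees(a))); return c,a
E
python3 - <<'E'
from h import *
s=shoot("w1"); print(s["xyz"],s["orientation"]); plan([(.641,-.297,.10,2.5)])
try: meas(s,pale(s),(.641,-.297),.022)
except Exception as e: print(e)
E
```

```text
[ 0.5948437  -0.22187776  0.39009204] [2.82944563e+00 3.45235969e-04 3.91105695e-02]
t 1.40 pos [ 0.5966 -0.3012  0.2491] a 2.18 F [-0.2 -0.1 -0.1] w 0.0854
-> (0.641, -0.297, 0.1, 2.5) [0.003, 0.0559, 0.1863, -0.0004, -0.0002, -0.0018] rows 3.7
px [292. 163.] centre [ 0.6374 -0.2961] L139.5 W48.9 yaw1.84
```

View pics/w1.png

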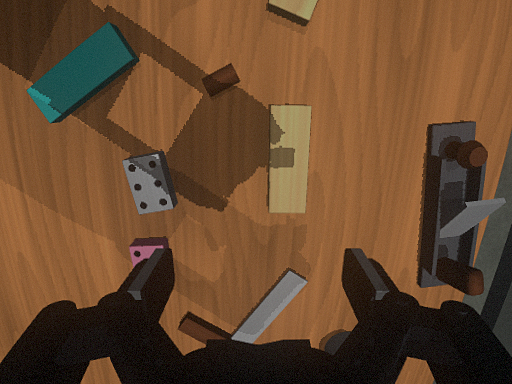

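The wrist picture shows the lower cheek at px (290,160), measured 139.5x48.9 mm, which agrees with the top view. Now I descend.

```bash
python3 - <<'E'
from h import *
plan([(.6385,-.2963,.06,2.0)])
E
```

```text
t 1.40 pos [ 0.5966 -0.3012  0.2491] a 2.18 F [-0.2 -0.1 -0.1] w 0.0854
-> (0.6385, -0.2963, 0.06, 2.0) [0.004, 0.0528, 0.2363, -0.0004, -0.0002, 0.001] rows 4.6
```

Request:
drive_tool(
  deltas=[
    [0.004,0.0528,0.2,0,0,0.001,1],
    [0.004,0.0528,0.2,0,0,0.001,1],
    [0.004,0.0528,0.2363,0,0,0.001,1],
    [0.004,0.0528,0.2363,0,0,0.001,1],
    [0.004,0.0528,0.2363,0,0,0.001,1],
    [0.004,0.0528,0.2363,0,0,0.001,1],
    [0.004,0.0528,0.3,0,0,0.001,1],
    [0.004,0.0528,0.3,0,0,0.001,1],
  ],
)

```text
t: 2.07
eef_pos: [0.637, -0.2967, 0.0072]
eef_rot: [-3.139, -0.002, 1.604]
contact_force: [-0.4, 0.9, -1.7]
grip_width: 0.0853
gripper_force: 0.0
```

Request:
drive_tool(
  deltas=[
    [0,0,0.003,0,0,0,1],
    [0,0,0.003,0,0,0,1],
  ],
)

```text
t: 2.23
eef_pos: [0.6387, -0.2971, 0.009]
eef_rot: [3.141, 0.0, 1.605]
contact_force: [0.6, -0.1, 0.9]
grip_width: 0.0852
gripper_force: 0.0
```

Request:
drive_tool(
  deltas=[
    [0,0,0.003,0,0,0,1],
    [0,0,0.003,0,0,0,0],
    [0,0,0.003,0,0,0,0],
    [0,0,0.003,0,0,0,0],
    [0,0,0.003,0,0,0,0],
    [0,0,0.003,0,0,0,0],
    [0,0,0.003,0,0,0,0],
    [0,0,0.003,0,0,0,0],
  ],
)

```text
t: 2.9
eef_pos: [0.6394, -0.2966, 0.0063]
eef_rot: [3.14, 0.001, 1.606]
contact_force: [-1.7, 1.0, 8.5]
grip_width: 0.0483
gripper_force: 62.6
```

```bash
python3 - <<'E'
from h import *
plan([(.637,-.2963,.20,2.0)])
E
```

```text
t 2.90 pos [ 0.6394 -0.2966  0.0063] a 2.00 F [-1.7  1.   8.5] w 0.0483
-> (0.637, -0.2963, 0.2, 2.0) [0.0002, -0.0026, -0.2421, 0.0004, 0.0003, 0.0] rows 4.6
```

Request:
drive_tool(
  deltas=[
    [0,0,-0.06,0,0,0,0],
    [0,0,-0.3,0,0,0,0],
    [0,0,-0.3,0,0,0,0],
    [0,0,-0.3,0,0,0,0],
    [0,0,-0.3,0,0,0,0],
    [0,0,-0.3,0,0,0,0],
    [0,0,-0.3,0,0,0,0],
    [0,0,-0.3,0,0,0,0],
  ],
)

```text
t: 3.57
eef_pos: [0.6393, -0.2965, 0.2473]
eef_rot: [3.138, 0.002, 1.606]
contact_force: [-0.2, 0.1, -2.5]
grip_width: 0.0483
gripper_force: 63.3
```

```bash
python3 - <<'E'
from h import *
plan([(.57,.03,.245,-7.7)])
E
```

```text
t 3.57 pos [ 0.6393 -0.2965  0.2473] a 2.00 F [-0.2  0.1 -2.5] w 0.0483
-> (0.57, 0.03, 0.245, -7.7) [0.4109, -0.0724, 0.0019, 0.0011, 0.0005, 0.0539] rows 8.0
```

Request:
drive_tool(
  deltas=[
    [0.4109,-0.0724,0.0019,0,0,0.0539,0],
    [0.4109,-0.0724,0.0019,0,0,0.0539,0],
    [0.4109,-0.0724,0.0019,0,0,0.0539,0],
    [0.4109,-0.0724,0.0019,0,0,0.0539,0],
    [0.4109,-0.0724,0.0019,0,0,0.0539,0],
    [0.4109,-0.0724,0.0019,0,0,0.0539,0],
    [0.4109,-0.0724,0.0019,0,0,0.0539,0],
    [0.4109,-0.0724,0.0019,0,0,0.0539,0],
  ],
)

```text
t: 4.23
eef_pos: [0.5683, 0.0316, 0.2419]
eef_rot: [-3.139, 0.0, 1.436]
contact_force: [0.8, 0.5, -1.8]
grip_width: 0.0489
gripper_force: 63.1
```

Request:
drive_tool(
  deltas=[
    [0,0,0,0,0,0,0],
    [0,0,0,0,0,0,0],
    [0,0,0,0,0,0,0],
  ],
)

```text
t: 4.48
eef_pos: [0.5694, 0.0298, 0.2424]
eef_rot: [-3.14, 0.0, 1.437]
contact_force: [0.0, -0.3, -1.5]
grip_width: 0.0486
gripper_force: 63.2
```

```bash
python3 - <<'E'
from h import *
s=shoot("w2"); 
meas(s,grey(s),(.4594,.0647),.012)
plan([(.4594,.0647,.1,-7.7)])
E
```

```text
px [168. 148.] centre [0.4587 0.0659] L139.1 W50.1 yaw-7.63
t 4.53 pos [0.5695 0.0291 0.2425] a -7.72 F [ 0.3 -0.3 -2.2] w 0.0483
-> (0.4594, 0.0647, 0.1, -7.7) [0.0256, -0.1422, 0.1784, -0.0004, 0.0001, -0.0001] rows 4.4
```

View pics/w2.png

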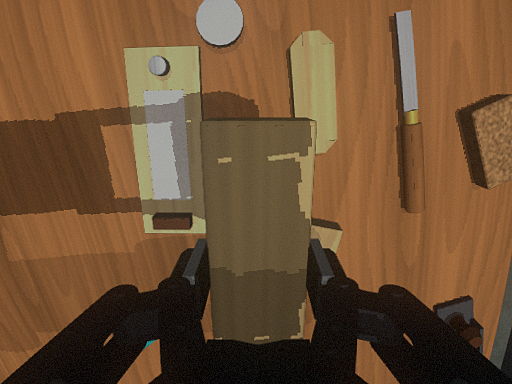

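The paper is at px (168,148), measured 139.1x50.1 mm, and both views agree to about 1 mm. Next I place the lower cheek.

Request:
drive_tool(
  deltas=[
    [0.0268,-0.1423,0.05,0,0,0,0],
    [0.0268,-0.1423,0.1,0,0,0,0],
    [0.0268,-0.1423,0.1,0,0,0,0],
    [0.0268,-0.1423,0.228,0,0,0,0],
    [0.0268,-0.1423,0.228,0,0,0,0],
    [0.0268,-0.1423,0.228,0,0,0,0],
    [0.0268,-0.1423,0.25,0,0,0,0],
    [0.0268,-0.1423,0.25,0,0,0,0],
  ],
)

```text
t: 5.2
eef_pos: [0.4574, 0.0653, 0.0396]
eef_rot: [-3.135, 0.001, 1.435]
contact_force: [-0.1, -0.0, -1.6]
grip_width: 0.0487
gripper_force: 63.1
```

Request:
drive_tool(
  deltas=[
    [0,0,0,0,0,0,0],
    [0,0,0,0,0,0,0],
  ],
)

```text
t: 5.37
eef_pos: [0.4607, 0.0656, 0.0447]
eef_rot: [3.14, -0.0, 1.435]
contact_force: [0.1, 0.8, -1.1]
grip_width: 0.0486
gripper_force: 63.1
```

```bash
python3 - <<'E'
from h import *
plan([(.4595,.0655,.019,-7.65)])
E
```

```text
t 5.37 pos [0.4607 0.0656 0.0447] a -7.77 F [ 0.1  0.8 -1.1] w 0.0486
-> (0.4595, 0.0655, 0.019, -7.65) [-0.0004, -0.0015, 0.0322, 0.0004, -0.0001, -0.0006] rows 0.6
```

Request:
drive_tool(
  deltas=[
    [-0.0004,-0.0015,0.012,0,0,-0.0006,0],
    [-0.0004,-0.0015,0.024,0,0,-0.0006,0],
    [-0.0004,-0.0015,0.03,0,0,-0.0006,0],
    [-0.0004,-0.0015,0.03,0,0,-0.0006,0],
    [-0.0004,-0.0015,0.03,0,0,-0.0006,0],
  ],
)

```text
t: 5.78
eef_pos: [0.4584, 0.0661, 0.0192]
eef_rot: [-3.141, -0.0, 1.438]
contact_force: [0.1, -0.0, -1.6]
grip_width: 0.0485
gripper_force: 63.2
```

Request:
drive_tool(
  deltas=[
    [0,0,0.0015,0,0,0,0],
    [0,0,0.0015,0,0,0,0],
  ],
)

```text
t: 5.95
eef_pos: [0.4586, 0.0661, 0.0183]
eef_rot: [3.141, -0.0, 1.438]
contact_force: [0.5, -0.3, -1.0]
grip_width: 0.0487
gripper_force: 63.2
```

Request:
drive_tool(
  deltas=[
    [-0.0005,0.001,0.0015,0,0,0,0],
    [-0.0005,0.001,0.0015,0,0,0,0],
    [-0.0005,0.001,0.003,0,0,0,0],
    [-0.0005,0.001,0.003,0,0,0,0],
  ],
)

```text
t: 6.28
eef_pos: [0.4591, 0.066, 0.0182]
eef_rot: [-3.141, -0.001, 1.438]
contact_force: [-26.3, 2.5, 53.5]
grip_width: 0.0486
gripper_force: 69.3
```

Request:
drive_tool(
  deltas=[
    [0,0,-0.002,0,0,0,0],
    [0,0,-0.002,0,0,0,0],
  ],
)

```text
t: 6.45
eef_pos: [0.4596, 0.0657, 0.0182]
eef_rot: [3.14, -0.0, 1.438]
contact_force: [-7.8, 1.1, 22.2]
grip_width: 0.0486
gripper_force: 66.0
```

Request:
drive_tool(
  deltas=[
    [0,0,-0.001,0,0,0,0],
    [0,0,-0.001,0,0,0,1],
    [0,0,-0.001,0,0,0,1],
    [0,0,-0.001,0,0,0,1],
    [0,0,-0.001,0,0,0,1],
    [0,0,-0.001,0,0,0,1],
    [0,0,-0.001,0,0,0,1],
  ],
)

```text
t: 7.03
eef_pos: [0.4592, 0.0656, 0.0182]
eef_rot: [-3.141, -0.0, 1.438]
contact_force: [-0.4, -0.1, -0.4]
grip_width: 0.0856
gripper_force: 0.0
```

Request:
drive_tool(
  deltas=[
    [0,0,-0.03,0,0,0,1],
    [0,0,-0.28,0,0,0,1],
    [0,0,-0.28,0,0,0,1],
    [0,0,-0.28,0,0,0,1],
    [0,0,-0.28,0,0,0,1],
    [0,0,-0.28,0,0,0,1],
    [0,0,-0.28,0,0,0,1],
    [0,0,-0.28,0,0,0,1],
  ],
)

```text
t: 7.7
eef_pos: [0.4598, 0.0655, 0.2439]
eef_rot: [3.138, -0.0, 1.438]
contact_force: [-0.3, -0.0, -0.9]
grip_width: 0.0855
gripper_force: 0.0
```

Request:
drive_tool(
  deltas=[
    [0,0,0,0,0,0,1],
    [0,0,0,0,0,0,1],
  ],
)

```text
t: 7.87
eef_pos: [0.4588, 0.0656, 0.2409]
eef_rot: [-3.139, 0.0, 1.438]
contact_force: [0.1, 0.6, -0.0]
grip_width: 0.0857
gripper_force: 0.0
```

```bash
python3 - <<'E'
from h import *
s=shoot("w3")
meas(s,pale(s),(.4594,.0655),.034)
plan([(.595,-.095,.25,-18.9)])
E
```

```text
px [258. 167.] centre [0.4517 0.0113] L102.5 W84.6 yaw-7.58
t 7.92 pos [0.4588 0.0656 0.241 ] a -7.60 F [-0.3 -0.5 -0.1] w 0.0854
-> (0.595, -0.095, 0.25, -18.9) [-0.1764, 0.1953, -0.0117, -0.0007, 0.0001, 0.0628] rows 5.1
```

View pics/w3.png

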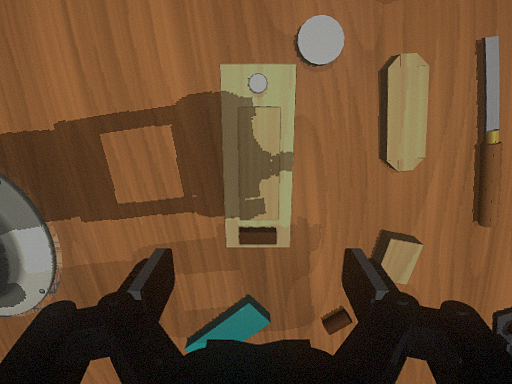

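The paper is covered and the cheek sits between about (237,107) and (281,221), with the pin at (258,83) at its far end. I'll check this numerically as the arm moves on to the long core.

Request:
drive_tool(
  deltas=[
    [-0.1764,0.1953,-0.0117,0,0,0.0628,1],
    [-0.1764,0.1953,-0.0117,0,0,0.0628,1],
    [-0.1764,0.1953,-0.0117,0,0,0.0628,1],
    [-0.1764,0.1953,-0.0117,0,0,0.0628,1],
    [-0.1764,0.1953,-0.0117,0,0,0.0628,1],
    [-0.1764,0.1953,-0.0117,0,0,0.0628,1],
    [-0.1764,0.1953,-0.0117,0,0,0.0628,1],
    [-0.1764,0.1953,-0.0117,0,0,0.0628,1],
  ],
)

```text
t: 8.58
eef_pos: [0.595, -0.0948, 0.2504]
eef_rot: [-3.139, -0.0, 1.24]
contact_force: [0.3, 0.8, -0.1]
grip_width: 0.0855
gripper_force: 0.0
```

Request:
drive_tool(
  deltas=[
    [0,0,0,0,0,0,1],
    [0,0,0,0,0,0,1],
  ],
)

```text
t: 8.75
eef_pos: [0.5949, -0.0939, 0.2519]
eef_rot: [3.141, -0.0, 1.242]
contact_force: [-1.1, 0.6, -0.6]
grip_width: 0.085
gripper_force: 0.0
```

```bash
python3 - <<'E'
from h import *
import pickle
s=pickle.load(open("w3.pkl","rb"))
def corners(c,a,L,W,z):
    a=np.radians(a); y=np.array([-np.sin(a),np.cos(a)]);x=np.array([np.cos(a),np.sin(a)])
    return [[*(np.array(c)+i*W/2*x+j*L/2*y),z] for i,j in((-1,1),(1,1),(1,-1),(-1,-1))]
print(project(s,corners((.459,.0656),-7.6,.14,.05,.034)).round(1))
cv2.imwrite("pics/w3c.png",cv2.resize(s["img"][50:260,200:310,::-1],None,fx=2.8,fy=2.8,interpolation=cv2.INTER_CUBIC))
s=shoot("w4")
m=pale(s); meas(s,m,(.6375,-.0953),.03)
cv2.imwrite("pics/w4c.png",np.hstack([s["img"][:,:,::-1]]))
plan([(.6375,-.0953,.08,-18.9)])
E
```

```text
[[235.9 107.1]
 [279.8 107.1]
 [277.5 220.9]
 [238.3 220.8]]
px [290. 155.] centre [ 0.6355 -0.0949] L64.1 W48.7 yaw-18.65
t 8.80 pos [ 0.595 -0.094  0.252] a -18.84 F [-0.9  0.2  0.6] w 0.0856
-> (0.6375, -0.0953, 0.08, -18.9) [0.0156, 0.0507, 0.2151, 0.0001, -0.0001, 0.0004] rows 4.2
```

View pics/w3c.png

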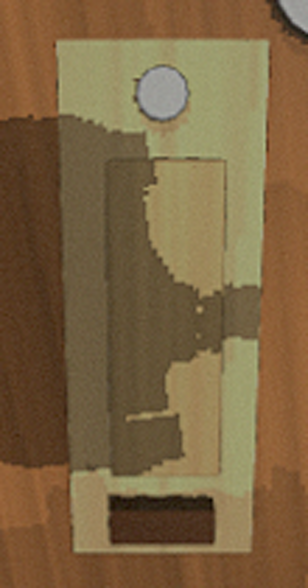

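Request:
drive_tool(
  deltas=[
    [0.0155,0.0495,0.15,0,0,0,1],
    [0.0155,0.0495,0.2,0,0,0,1],
    [0.0155,0.0495,0.2151,0,0,0,1],
    [0.0155,0.0495,0.2151,0,0,0,1],
    [0.0155,0.0495,0.2151,0,0,0,1],
    [0.0155,0.0495,0.27,0,0,0,1],
    [0.0155,0.0495,0.3015,0,0,0,1],
    [0.0155,0.0495,0.3015,0,0,0,1],
  ],
)

```text
t: 9.47
eef_pos: [0.6344, -0.095, 0.0065]
eef_rot: [-3.135, 0.0, 1.241]
contact_force: [-0.4, 0.4, -1.3]
grip_width: 0.0855
gripper_force: 0.0
```

Request:
drive_tool(
  deltas=[
    [0,0,0,0,0,0,1],
    [0,0,0,0,0,0,1],
    [0,0,0,0,0,0,1],
  ],
)

```text
t: 9.72
eef_pos: [0.6383, -0.0963, 0.0136]
eef_rot: [3.138, -0.0, 1.241]
contact_force: [-0.4, 0.2, -0.2]
grip_width: 0.085
gripper_force: 0.0
```

Request:
drive_tool(
  deltas=[
    [0,0,0,0,0,0,0],
    [0,0,0,0,0,0,0],
    [0,0,0,0,0,0,0],
    [0,0,0,0,0,0,0],
    [0,0,0,0,0,0,0],
    [0,0,0,0,0,0,0],
    [0,0,0,0,0,0,0],
  ],
)

```text
t: 10.3
eef_pos: [0.6373, -0.0962, 0.0116]
eef_rot: [3.14, -0.0, 1.241]
contact_force: [-2.8, 0.5, 9.0]
grip_width: 0.0489
gripper_force: 62.5
```

Request:
drive_tool(
  deltas=[
    [0,0,-0.06,0,0,0,0],
    [0,0,-0.15,0,0,0,0],
    [0,0,-0.15,0,0,0,0],
    [0,0,-0.15,0,0,0,0],
    [0,0,-0.15,0,0,0,0],
    [0,0,-0.15,0,0,0,0],
  ],
)

```text
t: 10.8
eef_pos: [0.6366, -0.096, 0.1299]
eef_rot: [-3.141, -0.0, 1.241]
contact_force: [-0.8, -0.2, -1.2]
grip_width: 0.0486
gripper_force: 63.0
```

```bash
cat >> h.py <<'E'
CH=(.4597,.0660,-7.6)   # placed lower cheek
def onboard(u,v=0,c=CH):
    a=np.radians(c[2]); return c[0]-u*np.sin(a)+v*np.cos(a), c[1]+u*np.cos(a)+v*np.sin(a)
E
python3 - <<'E'
from h import *
x,y=onboard(.037); plan([(x,y,.13,-7.6)])
E
```

```text
t 10.80 pos [ 0.6366 -0.096   0.1299] a -18.90 F [-0.8 -0.2 -1.2] w 0.0486
-> (np.float64(0.46459348643951354), np.float64(0.10267497498930704), 0.13, -7.6) [0.1653, -0.2839, 0.0, -0.0002, -0.0, -0.0628] rows 6.3
```

Request:
drive_tool(
  deltas=[
    [0.1642,-0.2839,0,0,0,-0.0628,0],
    [0.1642,-0.2839,0,0,0,-0.0628,0],
    [0.1642,-0.2839,0,0,0,-0.0628,0],
    [0.1642,-0.2839,0,0,0,-0.0628,0],
    [0.1642,-0.2839,0,0,0,-0.0628,0],
    [0.1642,-0.2839,0,0,0,-0.0628,0],
    [0.1642,-0.2839,0,0,0,-0.0628,0],
    [0.1642,-0.2839,0,0,0,-0.0628,0],
  ],
)

```text
t: 11.47
eef_pos: [0.4621, 0.1039, 0.1294]
eef_rot: [-3.139, -0.0, 1.441]
contact_force: [-0.3, -1.3, -0.5]
grip_width: 0.0486
gripper_force: 62.9
```

Request:
drive_tool(
  deltas=[
    [0,0,0.04,0,0,0,0],
    [0,0,0.08,0,0,0,0],
    [0,0,0.08,0,0,0,0],
    [0,0,0.08,0,0,0,0],
    [0,0,0.08,0,0,0,0],
    [0,0,0.08,0,0,0,0],
    [0,0,0.08,0,0,0,0],
  ],
)

```text
t: 12.05
eef_pos: [0.4654, 0.1017, 0.0678]
eef_rot: [3.14, -0.0, 1.438]
contact_force: [-0.6, -0.1, -1.1]
grip_width: 0.0484
gripper_force: 62.8
```

```bash
python3 - <<'E'
from h import *
x,y=onboard(.0361); plan([(x,y,.047,-7.6)])
E
```

```text
t 12.05 pos [0.4654 0.1017 0.0678] a -7.61 F [-0.6 -0.1 -1.1] w 0.0484
-> (np.float64(0.4644744556882821), np.float64(0.10178288100308067), 0.047, -7.6) [-0.0, -0.0012, 0.026, 0.0006, -0.0001, -0.0] rows 0.5
```

Request:
drive_tool(
  deltas=[
    [0,-0.0006,0.015,0,0,0,0],
    [0,-0.0006,0.022,0,0,0,0],
    [0,-0.0006,0.024,0,0,0,0],
    [0,-0.0006,0.024,0,0,0,0],
    [0,-0.0006,0.024,0,0,0,0],
  ],
)

```text
t: 12.47
eef_pos: [0.4643, 0.1019, 0.0477]
eef_rot: [3.141, -0.0, 1.438]
contact_force: [0.4, 0.3, -0.5]
grip_width: 0.0484
gripper_force: 62.9
```

Request:
drive_tool(
  deltas=[
    [0,0,0.0005,0,0,0,0],
    [0,0,0.0005,0,0,0,0],
  ],
)

```text
t: 12.63
eef_pos: [0.4643, 0.1019, 0.0472]
eef_rot: [3.141, -0.0, 1.438]
contact_force: [-0.5, 0.2, -0.6]
grip_width: 0.0487
gripper_force: 62.9
```

Request:
drive_tool(
  deltas=[
    [0,0,0.001,0,0,0,0],
    [0,0,0.0015,0,0,0,0],
    [0,0,0.0015,0,0,0,0],
  ],
)

```text
t: 12.88
eef_pos: [0.4641, 0.1019, 0.0456]
eef_rot: [-3.142, -0.0, 1.438]
contact_force: [0.7, -0.4, -0.6]
grip_width: 0.0488
gripper_force: 62.9
```

Request:
drive_tool(
  deltas=[
    [0,0,0.0006,0,0,0,0],
    [0,0,0.0006,0,0,0,0],
    [0,0,0.0006,0,0,0,0],
  ],
)

```text
t: 13.13
eef_pos: [0.4642, 0.1019, 0.0455]
eef_rot: [3.141, -0.0, 1.438]
contact_force: [-3.4, 0.5, 6.2]
grip_width: 0.0487
gripper_force: 63.7
```

Light contact (6 N), so I release and back off to look.

Request:
drive_tool(
  deltas=[
    [0,0,0,0,0,0,1],
    [0,0,0,0,0,0,1],
    [0,0,0,0,0,0,1],
    [0,0,0,0,0,0,1],
    [0,0,0,0,0,0,1],
    [0,0,-0.03,0,0,0,1],
    [0,0,-0.08,0,0,0,1],
    [0,0,-0.1,0,0,0,1],
  ],
)

```text
t: 13.8
eef_pos: [0.4651, 0.102, 0.129]
eef_rot: [3.138, -0.001, 1.438]
contact_force: [-0.0, -0.0, 1.7]
grip_width: 0.0853
gripper_force: 0.0
```

Request:
drive_tool(
  deltas=[
    [0,0,-0.15,0,0,0,1],
    [0,0,-0.15,0,0,0,1],
    [0,0,-0.15,0,0,0,1],
    [0,0,-0.15,0,0,0,1],
    [0,0,-0.15,0,0,0,1],
    [0,0,-0.15,0,0,0,1],
  ],
)

```text
t: 14.3
eef_pos: [0.4639, 0.1018, 0.2446]
eef_rot: [-3.141, -0.0, 1.438]
contact_force: [-1.1, 0.2, -0.4]
grip_width: 0.0855
gripper_force: 0.0
```

```bash
python3 - <<'E'
from h import *
s=shoot("w5")
cv2.imwrite("pics/w5c.png",cv2.resize(s["img"][30:330,130:430,::-1],None,fx=2,fy=2,interpolation=cv2.INTER_CUBIC))
print(project(s,[[*onboard(u,v),z] for z,u in((.034,-.07),(.064,.07),(.064,.004)) for v in(-.025,.025)]).round(1))
plan([(.4676,.26,.25,3)])
E
```

```text
[[239.  244.9]
 [276.7 244.9]
 [234.8 142.1]
 [280.9 142. ]
 [236.2 199.6]
 [279.6 199.5]]
t 14.35 pos [0.4638 0.1018 0.2441] a -7.60 F [-0.8  0.  -0.4] w 0.0852
-> (0.4676, 0.26, 0.25, 3) [0.1966, -0.0214, -0.0074, -0.0005, 0.0, -0.0589] rows 3.8
```

View pics/w5c.png

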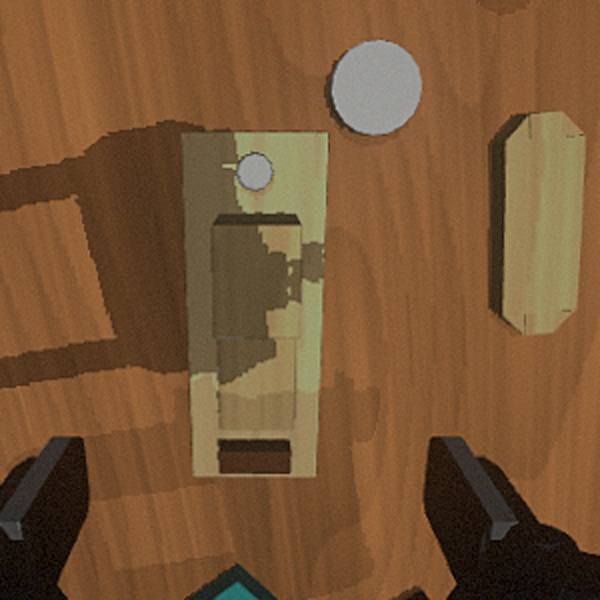

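The long core's near edge (y=199 px) and far edge (142 px) match the predicted 199.5 and 142, and its sides match too. On to the short core.

Request:
drive_tool(
  deltas=[
    [0.1966,-0.0214,-0.0074,0,0,-0.0589,1],
    [0.1966,-0.0214,-0.0074,0,0,-0.0589,1],
    [0.1966,-0.0214,-0.0074,0,0,-0.0589,1],
    [0.1966,-0.0214,-0.0074,0,0,-0.0589,1],
    [0.1966,-0.0214,-0.0074,0,0,-0.0589,1],
    [0.1966,-0.0214,-0.0074,0,0,-0.0589,1],
    [0.1966,-0.0214,-0.0074,0,0,-0.0589,1],
  ],
)

```text
t: 14.93
eef_pos: [0.4676, 0.2596, 0.2499]
eef_rot: [-3.14, 0.001, 1.624]
contact_force: [0.3, -0.5, -0.3]
grip_width: 0.085
gripper_force: 0.0
```

Request:
drive_tool(
  deltas=[
    [0,0,0,0,0,0,1],
    [0,0,0,0,0,0,1],
  ],
)

```text
t: 15.1
eef_pos: [0.468, 0.259, 0.2509]
eef_rot: [-3.141, 0.0, 1.622]
contact_force: [-0.4, -0.1, 0.3]
grip_width: 0.0854
gripper_force: 0.0
```

```bash
python3 - <<'E'
from h import *
s=shoot("w6")
m=pale(s); meas(s,m,(.4676,.3407),.03)
cv2.imwrite("pics/w6c.png",cv2.resize(s["img"][0:250,130:400,::-1],None,fx=2,fy=2,interpolation=cv2.INTER_CUBIC))
plan([(.4676,.3407,.08,3)])
E
```

```text
px [261.  96.] centre [0.4681 0.3403] L47.4 W32.1 yaw-84.45
t 15.15 pos [0.4681 0.259  0.251 ] a 2.92 F [ 0.1  0.5 -0.1] w 0.0854
-> (0.4676, 0.3407, 0.08, 3) [0.102, 0.0046, 0.2138, -0.0, 0.0, -0.0004] rows 4.5
```

View pics/w6c.png

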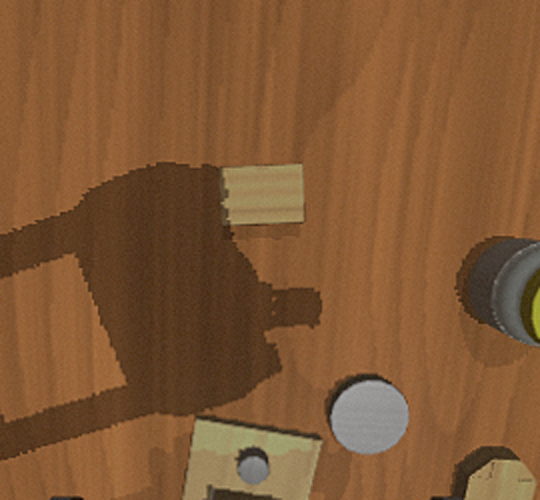

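The short core is at crop (263,194), size about 48x33 mm, turned about 4° and clear of everything. Next I pick it.

Request:
drive_tool(
  deltas=[
    [0.1018,0.0051,0.15,0,0,-0.007,1],
    [0.1018,0.0051,0.2,0,0,-0.007,1],
    [0.1018,0.0051,0.2,0,0,-0.007,1],
    [0.1018,0.0051,0.22,0,0,-0.007,1],
    [0.1018,0.0051,0.22,0,0,-0.007,1],
    [0.1018,0.0051,0.26,0,0,-0.007,1],
    [0.1018,0.0051,0.285,0,0,-0.007,1],
    [0.1018,0.0051,0.299,0,0,-0.007,1],
  ],
)

```text
t: 15.82
eef_pos: [0.4668, 0.3405, 0.0092]
eef_rot: [-3.139, 0.001, 1.644]
contact_force: [0.2, -0.3, -0.6]
grip_width: 0.0856
gripper_force: 0.0
```

Request:
drive_tool(
  deltas=[
    [0,0,0,0,0,0,1],
    [0,0,0,0,0,0,1],
    [0,0,0,0,0,0,1],
    [0,0,0,0,0,0,1],
  ],
)

```text
t: 16.15
eef_pos: [0.4686, 0.3418, 0.0136]
eef_rot: [3.139, -0.001, 1.645]
contact_force: [-0.1, 1.8, 0.6]
grip_width: 0.0854
gripper_force: 0.0
```

Request:
drive_tool(
  deltas=[
    [0,0,0,0,0,0,0],
    [0,0,0,0,0,0,0],
    [0,0,0,0,0,0,0],
    [0,0,0,0,0,0,0],
    [0,0,0,0,0,0,0],
    [0,0,0,0,0,0,0],
    [0,0,0,0,0,0,0],
  ],
)

```text
t: 16.73
eef_pos: [0.468, 0.3418, 0.0127]
eef_rot: [3.141, -0.0, 1.645]
contact_force: [-1.5, 0.1, 7.6]
grip_width: 0.0485
gripper_force: 62.7
```

Request:
drive_tool(
  deltas=[
    [0,0,-0.06,0,0,0,0],
    [0,0,-0.16,0,0,0,0],
    [0,0,-0.16,0,0,0,0],
    [0,0,-0.16,0,0,0,0],
    [0,0,-0.16,0,0,0,0],
    [0,0,-0.16,0,0,0,0],
    [0,0,-0.16,0,0,0,0],
  ],
)

```text
t: 17.32
eef_pos: [0.4672, 0.3413, 0.1386]
eef_rot: [-3.14, 0.001, 1.645]
contact_force: [-0.3, -0.1, -0.0]
grip_width: 0.0485
gripper_force: 62.4
```

```bash
python3 - <<'E'
from h import *
x,y=onboard(-.053); plan([(x,y,.14,-7.6)])
E
```

```text
t 17.32 pos [0.4672 0.3413 0.1386] a 4.27 F [-0.3 -0.1 -0. ] w 0.0485
-> (np.float64(0.4526904113163725), np.float64(0.013465576366668293), 0.14, -7.6) [-0.4073, -0.0486, -0.0014, -0.0005, 0.0003, 0.0659] rows 7.9
```

Request:
drive_tool(
  deltas=[
    [-0.406,-0.0486,-0.0014,0,0,0.0659,0],
    [-0.406,-0.0486,-0.0014,0,0,0.0659,0],
    [-0.406,-0.0486,-0.0014,0,0,0.0659,0],
    [-0.406,-0.0486,-0.0014,0,0,0.0659,0],
    [-0.406,-0.0486,-0.0014,0,0,0.0659,0],
    [-0.406,-0.0486,-0.0014,0,0,0.0659,0],
    [-0.406,-0.0486,-0.0014,0,0,0.0659,0],
    [-0.406,-0.0486,-0.0014,0,0,0.0659,0],
  ],
)

```text
t: 17.98
eef_pos: [0.4519, 0.0126, 0.1398]
eef_rot: [-3.14, 0.0, 1.438]
contact_force: [-0.1, 0.5, 0.2]
grip_width: 0.0488
gripper_force: 62.4
```

Request:
drive_tool(
  deltas=[
    [0,0,0,0,0,0,0],
    [0,0,0.04,0,0,0,0],
    [0,0,0.08,0,0,0,0],
    [0,0,0.085,0,0,0,0],
    [0,0,0.085,0,0,0,0],
    [0,0,0.085,0,0,0,0],
    [0,0,0.085,0,0,0,0],
    [0,0,0.085,0,0,0,0],
  ],
)

```text
t: 18.65
eef_pos: [0.4539, 0.0149, 0.0744]
eef_rot: [3.14, -0.0, 1.439]
contact_force: [-0.5, 0.1, -0.6]
grip_width: 0.0482
gripper_force: 62.4
```

```bash
python3 - <<'E'
from h import *
x,y=onboard(-.052); plan([(x,y,.048,-7.6)])
E
```

```text
t 18.65 pos [0.4539 0.0149 0.0744] a -7.57 F [-0.5  0.1 -0.6] w 0.0482
-> (np.float64(0.45282266770662966), np.float64(0.014456791906919841), 0.048, -7.6) [-0.0007, -0.0013, 0.033, 0.0006, -0.0, 0.0002] rows 0.6
```

Request:
drive_tool(
  deltas=[
    [-0.0004,-0.0008,0.015,0,0,0,0],
    [-0.0004,-0.0008,0.025,0,0,0,0],
    [-0.0004,-0.0008,0.031,0,0,0,0],
    [-0.0004,-0.0008,0.031,0,0,0,0],
    [-0.0004,-0.0008,0.031,0,0,0,0],
    [-0.0004,-0.0008,0.031,0,0,0,0],
  ],
)

```text
t: 19.15
eef_pos: [0.4527, 0.0145, 0.0486]
eef_rot: [3.141, -0.0, 1.438]
contact_force: [0.4, -0.4, -0.6]
grip_width: 0.0485
gripper_force: 62.4
```

Request:
drive_tool(
  deltas=[
    [0,0,0.0005,0,0,0,0],
    [0,0,0.001,0,0,0,0],
    [0,0,0.001,0,0,0,0],
  ],
)

```text
t: 19.4
eef_pos: [0.4526, 0.0145, 0.0476]
eef_rot: [3.141, -0.0, 1.438]
contact_force: [-0.4, -0.2, -0.2]
grip_width: 0.0489
gripper_force: 62.4
```

Request:
drive_tool(
  deltas=[
    [0,0,0.001,0,0,0,0],
    [0,0,0.0015,0,0,0,0],
    [0,0,0.0015,0,0,0,0],
  ],
)

```text
t: 19.65
eef_pos: [0.4526, 0.0145, 0.0466]
eef_rot: [3.141, -0.0, 1.438]
contact_force: [-3.7, 0.1, 8.2]
grip_width: 0.0486
gripper_force: 63.5
```

Contact at 8 N, as expected at z=0.0466. Now I release, rise and look.

Request:
drive_tool(
  deltas=[
    [0,0,0,0,0,0,1],
    [0,0,0,0,0,0,1],
    [0,0,0,0,0,0,1],
    [0,0,0,0,0,0,1],
    [0,0,0,0,0,0,1],
    [0,0,-0.03,0,0,0,1],
    [0,0,-0.08,0,0,0,1],
    [0,0,-0.1,0,0,0,1],
  ],
)

```text
t: 20.32
eef_pos: [0.4534, 0.0145, 0.13]
eef_rot: [3.138, -0.0, 1.438]
contact_force: [1.1, 0.1, 1.8]
grip_width: 0.0855
gripper_force: 0.0
```

Request:
drive_tool(
  deltas=[
    [0,0,-0.15,0,0,0,1],
    [0,0,-0.15,0,0,0,1],
    [0,0,-0.15,0,0,0,1],
    [0,0,-0.15,0,0,0,1],
    [0,0,-0.15,0,0,0,1],
    [0,0,-0.15,0,0,0,1],
  ],
)

```text
t: 20.82
eef_pos: [0.4523, 0.0145, 0.2456]
eef_rot: [-3.141, -0.0, 1.438]
contact_force: [-0.2, -1.0, -0.7]
grip_width: 0.0853
gripper_force: 0.0
```

```bash
python3 - <<'E'
from h import *
s=shoot("w7")
cv2.imwrite("pics/w7c.png",cv2.resize(s["img"][0:300,150:370,::-1],None,fx=2,fy=2,interpolation=cv2.INTER_CUBIC))
print(project(s,[[*onboard(u,v),.064] for u in(.07,.004,-.036,-.07) for v in(-.025,.025)]).round(1)*2-[300,0])
plan([(.60,.085,.25,0)])
E
```

```text
[[166.4 110.6]
 [265.  110.6]
 [169.  242.6]
 [262.4 242.6]
 [170.6 316.4]
 [261.  316.4]
 [172.  375.2]
 [259.6 375.2]]
t 20.87 pos [0.4521 0.0146 0.2451] a -7.60 F [-0.2  0.3 -0.2] w 0.0853
-> (0.6, 0.085, 0.25, 0) [0.1117, 0.1716, -0.0064, -0.0005, -0.0001, -0.0422] rows 3.9
```

View pics/w7c.png

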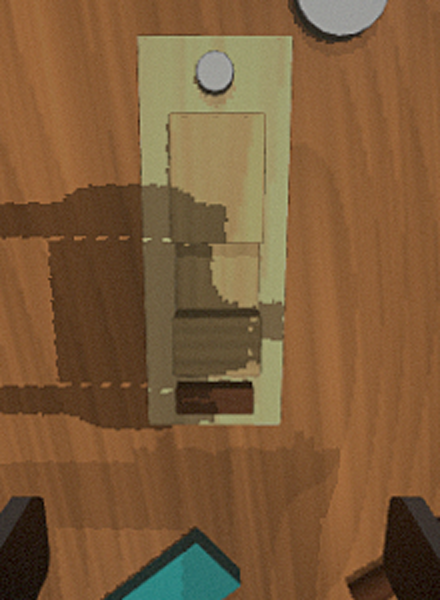

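Both cores match predictions within about 1 crop px: long 113–242, short 318–376, sides 168–265 and 173–261. On to the upper cheek.

Request:
drive_tool(
  deltas=[
    [0.1117,0.1716,-0.0064,0,0,-0.0422,1],
    [0.1117,0.1716,-0.0064,0,0,-0.0422,1],
    [0.1117,0.1716,-0.0064,0,0,-0.0422,1],
    [0.1117,0.1716,-0.0064,0,0,-0.0422,1],
    [0.1117,0.1716,-0.0064,0,0,-0.0422,1],
    [0.1117,0.1716,-0.0064,0,0,-0.0422,1],
    [0.1117,0.1716,-0.0064,0,0,-0.0422,1],
  ],
)

```text
t: 21.45
eef_pos: [0.5998, 0.0849, 0.2498]
eef_rot: [-3.139, 0.0, 1.571]
contact_force: [0.1, 0.6, 0.3]
grip_width: 0.0854
gripper_force: 0.0
```

Request:
drive_tool(
  deltas=[
    [0,0,0,0,0,0,1],
    [0,0,0,0,0,0,1],
  ],
)

```text
t: 21.62
eef_pos: [0.5996, 0.0845, 0.2518]
eef_rot: [3.141, -0.0, 1.57]
contact_force: [-0.3, 0.6, -0.2]
grip_width: 0.0853
gripper_force: 0.0
```

```bash
python3 - <<'E'
from h import *
s=shoot("w8")
c,a=meas(s,pale(s),(.6489,.1059),.022)
plan([(c[0],c[1],.06,np.degrees(a))])
E
```

```text
px [296. 147.] centre [0.6468 0.1047] L140.7 W50.1 yaw-1.85
t 21.67 pos [0.5997 0.0845 0.252 ] a -0.04 F [-0.  -0.2  0.4] w 0.0856
-> (np.float32(0.6468268), np.float32(0.1047194), 0.06, np.float32(-1.8544235)) [0.0253, 0.0586, 0.24, 0.0003, -0.0, 0.0101] rows 4.8
```

Request:
drive_tool(
  deltas=[
    [0.0256,0.0592,0.15,0,0,0.0101,1],
    [0.0256,0.0592,0.2,0,0,0.0101,1],
    [0.0256,0.0592,0.24,0,0,0.0101,1],
    [0.0256,0.0592,0.24,0,0,0.0101,1],
    [0.0256,0.0592,0.24,0,0,0.0101,1],
    [0.0256,0.0592,0.27,0,0,0.0101,1],
    [0.0256,0.0592,0.29,0,0,0.0101,1],
    [0.0256,0.0592,0.3,0,0,0.0101,1],
  ],
)

```text
t: 22.33
eef_pos: [0.6464, 0.1051, 0.0092]
eef_rot: [-3.139, 0.0, 1.539]
contact_force: [0.6, -0.6, 0.3]
grip_width: 0.0853
gripper_force: 0.0
```

Request:
drive_tool(
  deltas=[
    [0,0,0.004,0,0,0,1],
    [0,0,0.007,0,0,0,1],
    [0,0,0.007,0,0,0,1],
    [0,0,0.007,0,0,0,1],
    [0,0,0.007,0,0,0,1],
  ],
)

```text
t: 22.75
eef_pos: [0.6482, 0.1055, 0.0069]
eef_rot: [3.14, -0.0, 1.539]
contact_force: [-0.1, 0.2, 0.3]
grip_width: 0.0858
gripper_force: 0.0
```

Request:
drive_tool(
  deltas=[
    [0,0,0,0,0,0,0],
    [0,0,0,0,0,0,0],
    [0,0,0,0,0,0,0],
    [0,0,0,0,0,0,0],
    [0,0,0,0,0,0,0],
    [0,0,0,0,0,0,0],
    [0,0,0,0,0,0,0],
  ],
)

```text
t: 23.33
eef_pos: [0.648, 0.1055, 0.0063]
eef_rot: [3.141, -0.0, 1.539]
contact_force: [-1.4, -0.4, 6.0]
grip_width: 0.0483
gripper_force: 62.8
```

Request:
drive_tool(
  deltas=[
    [0,0,-0.06,0,0,0,0],
    [0,0,-0.18,0,0,0,0],
    [0,0,-0.18,0,0,0,0],
    [0,0,-0.18,0,0,0,0],
    [0,0,-0.18,0,0,0,0],
    [0,0,-0.18,0,0,0,0],
    [0,0,-0.18,0,0,0,0],
  ],
)

```text
t: 23.92
eef_pos: [0.6472, 0.1054, 0.1484]
eef_rot: [-3.14, 0.0, 1.539]
contact_force: [0.2, -0.1, -0.6]
grip_width: 0.0485
gripper_force: 63.1
```

```bash
python3 - <<'E'
from h import *
x,y=onboard(0); plan([(x,y,.15,-7.6)])
E
```

```text
t 23.92 pos [0.6472 0.1054 0.1484] a -1.82 F [ 0.2 -0.1 -0.6] w 0.0485
-> (np.float64(0.4597), np.float64(0.066), 0.15, -7.6) [-0.0567, -0.2327, -0.0016, -0.0005, 0.0, 0.0321] rows 4.6
```

Request:
drive_tool(
  deltas=[
    [-0.0567,-0.2327,-0.0016,0,0,0.0321,0],
    [-0.0567,-0.2327,-0.0016,0,0,0.0321,0],
    [-0.0567,-0.2327,-0.0016,0,0,0.0321,0],
    [-0.0567,-0.2327,-0.0016,0,0,0.0321,0],
    [-0.0567,-0.2327,-0.0016,0,0,0.0321,0],
    [-0.0567,-0.2327,-0.0016,0,0,0.0321,0],
    [-0.0567,-0.2327,-0.0016,0,0,0.0321,0],
  ],
)

```text
t: 24.5
eef_pos: [0.4591, 0.0659, 0.1502]
eef_rot: [-3.141, -0.0, 1.438]
contact_force: [0.0, -0.6, -0.5]
grip_width: 0.0487
gripper_force: 63.1
```

Request:
drive_tool(
  deltas=[
    [0,0,0.02,0,0,0,0],
    [0,0,0.05,0,0,0,0],
    [0,0,0.07,0,0,0,0],
    [0,0,0.07,0,0,0,0],
    [0,0,0.07,0,0,0,0],
    [0,0,0.07,0,0,0,0],
    [0,0,0.07,0,0,0,0],
    [0,0,0.07,0,0,0,0],
  ],
)

```text
t: 25.17
eef_pos: [0.4607, 0.066, 0.0958]
eef_rot: [3.14, -0.0, 1.438]
contact_force: [0.5, -0.2, -1.0]
grip_width: 0.0485
gripper_force: 63.1
```

```bash
python3 - <<'E'
from h import *
x,y=onboard(0); plan([(x,y,.0725,-7.6)])
E
```

```text
t 25.17 pos [0.4607 0.066  0.0958] a -7.60 F [ 0.5 -0.2 -1. ] w 0.0485
-> (np.float64(0.4597), np.float64(0.066), 0.0725, -7.6) [-0.0002, -0.0013, 0.0291, 0.0004, -0.0001, 0.0] rows 0.6
```

Request:
drive_tool(
  deltas=[
    [0,-0.0008,0.015,0,0,0,0],
    [0,-0.0008,0.025,0,0,0,0],
    [0,-0.0008,0.028,0,0,0,0],
    [0,-0.0008,0.028,0,0,0,0],
    [0,-0.0008,0.028,0,0,0,0],
    [0,-0.0008,0.028,0,0,0,0],
  ],
)

```text
t: 25.67
eef_pos: [0.4598, 0.0661, 0.0731]
eef_rot: [3.141, -0.0, 1.438]
contact_force: [0.1, -0.4, -0.6]
grip_width: 0.0484
gripper_force: 63.1
```

Request:
drive_tool(
  deltas=[
    [0,0,0.0005,0,0,0,0],
    [0,0,0.001,0,0,0,0],
    [0,0,0.001,0,0,0,0],
  ],
)

```text
t: 25.92
eef_pos: [0.4596, 0.0661, 0.0719]
eef_rot: [3.141, -0.0, 1.438]
contact_force: [0.5, 0.0, -1.5]
grip_width: 0.0482
gripper_force: 63.1
```

Request:
drive_tool(
  deltas=[
    [0,0,0.001,0,0,0,0],
    [0,0,0.0015,0,0,0,0],
    [0,0,0.0015,0,0,0,0],
  ],
)

```text
t: 26.17
eef_pos: [0.4595, 0.0661, 0.0705]
eef_rot: [-3.141, -0.0, 1.438]
contact_force: [0.4, -0.6, -0.6]
grip_width: 0.0486
gripper_force: 63.1
```

Request:
drive_tool(
  deltas=[
    [0,0,0.0006,0,0,0,0],
    [0,0,0.0006,0,0,0,0],
  ],
)

```text
t: 26.33
eef_pos: [0.4596, 0.0661, 0.0703]
eef_rot: [3.142, -0.0, 1.438]
contact_force: [-1.7, 0.4, 1.9]
grip_width: 0.0482
gripper_force: 63.4
```

Contact. Release, rise and look.

Request:
drive_tool(
  deltas=[
    [0,0,0,0,0,0,1],
    [0,0,0,0,0,0,1],
    [0,0,0,0,0,0,1],
    [0,0,0,0,0,0,1],
    [0,0,0,0,0,0,1],
    [0,0,-0.03,0,0,0,1],
    [0,0,-0.08,0,0,0,1],
    [0,0,-0.1,0,0,0,1],
  ],
)

```text
t: 27.0
eef_pos: [0.4604, 0.0661, 0.154]
eef_rot: [3.138, -0.0, 1.438]
contact_force: [1.7, 0.4, 1.7]
grip_width: 0.085
gripper_force: 0.0
```

Request:
drive_tool(
  deltas=[
    [0,0,-0.15,0,0,0,1],
    [0,0,-0.15,0,0,0,1],
    [0,0,-0.15,0,0,0,1],
    [0,0,-0.15,0,0,0,1],
    [0,0,-0.15,0,0,0,1],
    [0,0,-0.15,0,0,0,1],
  ],
)

```text
t: 27.5
eef_pos: [0.4594, 0.0661, 0.2696]
eef_rot: [-3.141, -0.0, 1.438]
contact_force: [-0.1, -0.4, -0.5]
grip_width: 0.0851
gripper_force: 0.0
```

```bash
python3 - <<'E'
from h import *
s=shoot("w9")
cv2.imwrite("pics/w9c.png",cv2.resize(s["img"][0:300,150:370,::-1],None,fx=2,fy=2,interpolation=cv2.INTER_CUBIC))
print(project(s,[[*onboard(u,v),.086] for u in(.07,-.07) for v in(-.025,.025)]).round(1)*2-[300,0])
plan([(.50,-.16,.25,0),(.48,-.37,.25,12.5)])
E
```

```text
[[168.2 215.6]
 [262.2 215.6]
 [173.8 457.2]
 [257.  457.2]]
t 27.55 pos [0.4592 0.0661 0.269 ] a -7.60 F [0.1 0.5 0.2] w 0.0855
-> (0.5, -0.16, 0.25, 0) [-0.2734, 0.0879, 0.0237, -0.0005, -0.0, -0.0422] rows 5.5
-> (0.48, -0.37, 0.25, 12.5) [-0.2625, -0.025, -0.0, -0.0, 0.0, -0.0694] rows 5.1
```

View pics/w9c.png

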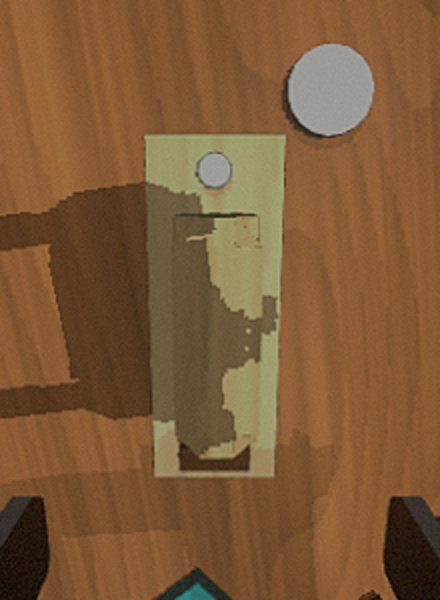

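The upper cheek ends at 458 px against a predicted 457, with sides aligned. On to the steel block.

Request:
drive_tool(
  deltas=[
    [-0.2734,0.0879,0.0237,0,0,-0.0422,1],
    [-0.2734,0.0879,0.0237,0,0,-0.0422,1],
    [-0.2734,0.0879,0.0237,0,0,-0.0422,1],
    [-0.2734,0.0879,0.0237,0,0,-0.0422,1],
    [-0.2734,0.0879,0.0237,0,0,-0.0422,1],
    [-0.2734,0.0879,0.0237,0,0,-0.0422,1],
    [-0.2734,0.0879,0.0237,0,0,-0.0422,1],
  ],
)

```text
t: 28.13
eef_pos: [0.5001, -0.1645, 0.2484]
eef_rot: [-3.138, -0.001, 1.567]
contact_force: [0.1, 0.1, -0.7]
grip_width: 0.0851
gripper_force: 0.0
```

Request:
drive_tool(
  deltas=[
    [-0.2625,-0.025,0,0,0,-0.0694,1],
    [-0.2625,-0.025,0,0,0,-0.0694,1],
    [-0.2625,-0.025,0,0,0,-0.0694,1],
    [-0.2625,-0.025,0,0,0,-0.0694,1],
    [-0.2625,-0.025,0,0,0,-0.0694,1],
    [-0.2625,-0.025,0,0,0,-0.0694,1],
    [-0.2625,-0.025,0,0,0,-0.0694,1],
    [-0.2625,-0.025,0,0,0,-0.0694,1],
  ],
)

```text
t: 28.8
eef_pos: [0.48, -0.3697, 0.2497]
eef_rot: [-3.141, -0.002, 1.788]
contact_force: [0.1, 0.1, 0.5]
grip_width: 0.0855
gripper_force: 0.0
```

Request:
drive_tool(
  deltas=[
    [0,0,0,0,0,0,1],
    [0,0,0,0,0,0,1],
  ],
)

```text
t: 28.97
eef_pos: [0.4807, -0.3687, 0.2511]
eef_rot: [3.142, -0.0, 1.79]
contact_force: [0.2, 1.5, -0.8]
grip_width: 0.0857
gripper_force: 0.0
```

```bash
python3 - <<'E'
from h import *
s=shoot("w10")
h=cv2.cvtColor(s["img"],cv2.COLOR_RGB2HSV); m=cv2.morphologyEx(((h[...,1]<60)&(h[...,2]>60)).astype(np.uint8),cv2.MORPH_CLOSE,np.ones((5,5)))
meas(s,grey(s),(.4556,-.3338),.025)
c,a=meas(s,m,(.4556,-.3338),.025)
cv2.imwrite("pics/w10c.png",cv2.resize(s["img"][0:300,100:400,::-1],None,fx=2,fy=2,interpolation=cv2.INTER_CUBIC))
plan([(c[0],c[1],.06,np.degrees(a))])
E
```

```text
px [244. 132.] centre [ 0.6079 -0.5396] L125.5 W33.2 yaw-32.79
px [244. 132.] centre [ 0.4547 -0.3328] L74.2 W49.2 yaw12.59
t 29.02 pos [ 0.4807 -0.3688  0.2512] a 12.57 F [ 0.1  0.1 -0.1] w 0.0852
-> (np.float32(0.45470402), np.float32(-0.33280683), 0.06, np.float32(12.586754)) [0.051, -0.022, 0.2391, 0.0001, -0.0, -0.0001] rows 4.7
```

View pics/w10c.png

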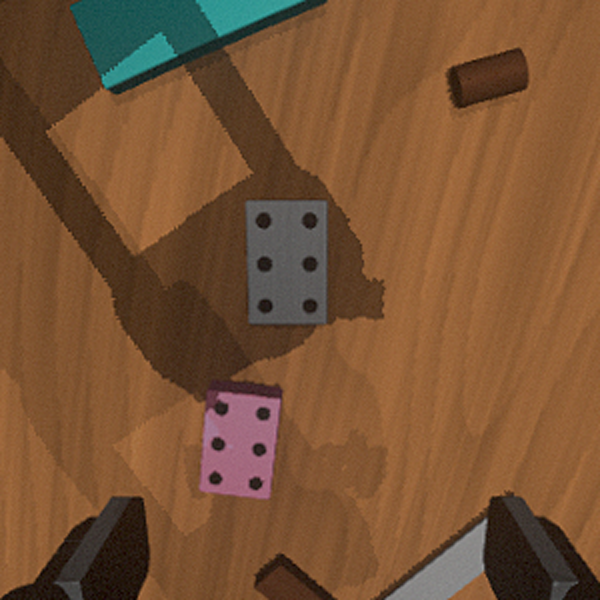

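The grey block at crop (287,262) is the steel one, measured 74x49 mm, and the pink look-alike is at (240,445). Next I pick the grey one.

Request:
drive_tool(
  deltas=[
    [0.0504,-0.022,0.15,0,0,0,1],
    [0.0504,-0.022,0.2,0,0,0,1],
    [0.0504,-0.022,0.24,0,0,0,1],
    [0.0504,-0.022,0.24,0,0,0,1],
    [0.0504,-0.022,0.24,0,0,0,1],
    [0.0504,-0.022,0.27,0,0,0,1],
    [0.0504,-0.022,0.29,0,0,0,1],
    [0.0504,-0.022,0.3,0,0,0,1],
  ],
)

```text
t: 29.68
eef_pos: [0.4539, -0.3329, 0.0091]
eef_rot: [-3.14, -0.002, 1.79]
contact_force: [-0.7, -0.2, -0.3]
grip_width: 0.0854
gripper_force: 0.0
```

Request:
drive_tool(
  deltas=[
    [0,0,0.003,0,0,0,1],
    [0,0,0.006,0,0,0,1],
    [0,0,0.006,0,0,0,1],
    [0,0,0.006,0,0,0,1],
    [0,0,0.006,0,0,0,1],
  ],
)

```text
t: 30.1
eef_pos: [0.4548, -0.3347, 0.0073]
eef_rot: [3.141, 0.001, 1.789]
contact_force: [-0.6, -0.3, -0.9]
grip_width: 0.0856
gripper_force: 0.0
```

Request:
drive_tool(
  deltas=[
    [0,0,0,0,0,0,0],
    [0,0,0,0,0,0,0],
    [0,0,0,0,0,0,0],
    [0,0,0,0,0,0,0],
    [0,0,0,0,0,0,0],
    [0,0,0,0,0,0,0],
    [0,0,0,0,0,0,0],
    [0,0,0,0,0,0,0],
  ],
)

```text
t: 30.77
eef_pos: [0.4546, -0.3345, 0.0068]
eef_rot: [3.141, 0.0, 1.789]
contact_force: [-0.9, 0.8, 7.2]
grip_width: 0.0486
gripper_force: 63.2
```

Request:
drive_tool(
  deltas=[
    [0,0,-0.03,0,0,0,0],
    [0,0,-0.08,0,0,0,0],
    [0,0,-0.2,0,0,0,0],
    [0,0,-0.2,0,0,0,0],
    [0,0,-0.2,0,0,0,0],
    [0,0,-0.2,0,0,0,0],
    [0,0,-0.2,0,0,0,0],
    [0,0,-0.2,0,0,0,0],
  ],
)

```text
t: 31.43
eef_pos: [0.4537, -0.3338, 0.1639]
eef_rot: [-3.14, -0.003, 1.789]
contact_force: [0.5, 0.4, -8.2]
grip_width: 0.0484
gripper_force: 67.4
```

```bash
python3 - <<'E'
from h import *
x,y=onboard(0); plan([(.49,-.12,.18,0),(x,y,.18,-7.6)])
E
```

```text
t 31.43 pos [ 0.4537 -0.3338  0.1639] a 12.49 F [ 0.5  0.4 -8.2] w 0.0484
-> (0.49, -0.12, 0.18, 0) [0.2512, 0.102, -0.0196, -0.0007, -0.0009, 0.0694] rows 5.2
-> (np.float64(0.4597), np.float64(0.066), 0.18, -7.6) [0.2325, -0.0379, -0.0, 0.0, -0.0, 0.0422] rows 4.5
```

Request:
drive_tool(
  deltas=[
    [0.2512,0.102,-0.0196,0,0,0.0694,0],
    [0.2512,0.102,-0.0196,0,0,0.0694,0],
    [0.2512,0.102,-0.0196,0,0,0.0694,0],
    [0.2512,0.102,-0.0196,0,0,0.0694,0],
    [0.2512,0.102,-0.0196,0,0,0.0694,0],
    [0.2512,0.102,-0.0196,0,0,0.0694,0],
    [0.2512,0.102,-0.0196,0,0,0.0694,0],
  ],
)

```text
t: 32.02
eef_pos: [0.4904, -0.1172, 0.1803]
eef_rot: [-3.139, -0.002, 1.574]
contact_force: [0.3, -0.6, -7.9]
grip_width: 0.0485
gripper_force: 67.4
```

Request:
drive_tool(
  deltas=[
    [0.2312,-0.0379,0,0,0,0.0422,0],
    [0.2312,-0.0379,0,0,0,0.0422,0],
    [0.2312,-0.0379,0,0,0,0.0422,0],
    [0.2312,-0.0379,0,0,0,0.0422,0],
    [0.2312,-0.0379,0,0,0,0.0422,0],
    [0.2312,-0.0379,0,0,0,0.0422,0],
    [0.2312,-0.0379,0,0,0,0.0422,0],
    [0.2312,-0.0379,0,0,0,0.0422,0],
  ],
)

```text
t: 32.68
eef_pos: [0.46, 0.0639, 0.1807]
eef_rot: [-3.139, 0.0, 1.438]
contact_force: [-0.6, 0.5, -6.9]
grip_width: 0.0484
gripper_force: 67.4
```

Request:
drive_tool(
  deltas=[
    [0,0,0,0,0,0,0],
    [0,0,0.03,0,0,0,0],
    [0,0,0.06,0,0,0,0],
    [0,0,0.07,0,0,0,0],
    [0,0,0.07,0,0,0,0],
    [0,0,0.07,0,0,0,0],
    [0,0,0.07,0,0,0,0],
    [0,0,0.07,0,0,0,0],
  ],
)

```text
t: 33.35
eef_pos: [0.461, 0.0642, 0.1273]
eef_rot: [3.14, -0.0, 1.438]
contact_force: [-0.1, -0.4, -6.9]
grip_width: 0.0483
gripper_force: 67.3
```

```bash
python3 - <<'E'
from h import *
x,y=onboard(-.001); plan([(x,y,.096,-7.6)])
E
```

```text
t 33.35 pos [0.461  0.0642 0.1273] a -7.61 F [-0.1 -0.4 -6.9] w 0.0483
-> (np.float64(0.4595677436097429), np.float64(0.06500878445974846), 0.096, -7.6) [0.0007, -0.002, 0.0391, 0.0006, -0.0001, -0.0001] rows 0.8
```

Request:
drive_tool(
  deltas=[
    [0.0007,-0.0012,0.02,0,0,0,0],
    [0.0007,-0.0012,0.033,0,0,0,0],
    [0.0007,-0.0012,0.038,0,0,0,0],
    [0.0007,-0.0012,0.038,0,0,0,0],
    [0.0007,-0.0012,0.038,0,0,0,0],
    [0.0007,-0.0012,0.038,0,0,0,0],
  ],
)

```text
t: 33.85
eef_pos: [0.4598, 0.065, 0.0963]
eef_rot: [3.141, -0.0, 1.438]
contact_force: [0.3, 0.4, -6.6]
grip_width: 0.0485
gripper_force: 67.3
```

Request:
drive_tool(
  deltas=[
    [0,0,0.001,0,0,0,0],
    [0,0,0.001,0,0,0,0],
    [0,0,0.001,0,0,0,0],
  ],
)

```text
t: 34.1
eef_pos: [0.4596, 0.0651, 0.0951]
eef_rot: [3.141, -0.0, 1.438]
contact_force: [-1.2, -0.8, -7.2]
grip_width: 0.048
gripper_force: 67.3
```

Request:
drive_tool(
  deltas=[
    [0,0,0.0012,0,0,0,0],
    [0,0,0.002,0,0,0,0],
    [0,0,0.002,0,0,0,0],
  ],
)

```text
t: 34.35
eef_pos: [0.4594, 0.0651, 0.0931]
eef_rot: [-3.141, -0.0, 1.438]
contact_force: [-0.4, 0.3, -7.8]
grip_width: 0.0482
gripper_force: 67.3
```

Request:
drive_tool(
  deltas=[
    [0,0,0.0006,0,0,0,0],
    [0,0,0.0008,0,0,0,0],
    [0,0,0.0008,0,0,0,0],
  ],
)

```text
t: 34.6
eef_pos: [0.4595, 0.0651, 0.0929]
eef_rot: [3.141, -0.0, 1.438]
contact_force: [-3.2, 0.1, 0.3]
grip_width: 0.0485
gripper_force: 68.2
```

Seated: the weight has left the gripper. Release, rise, and move aside for a final check.

Request:
drive_tool(
  deltas=[
    [0,0,0,0,0,0,1],
    [0,0,0,0,0,0,1],
    [0,0,0,0,0,0,1],
    [0,0,0,0,0,0,1],
    [0,0,0,0,0,0,1],
    [0,0,-0.03,0,0,0,1],
    [0,0,-0.08,0,0,0,1],
    [0,0,-0.1,0,0,0,1],
  ],
)

```text
t: 35.27
eef_pos: [0.4603, 0.0651, 0.1766]
eef_rot: [3.138, -0.0, 1.438]
contact_force: [0.8, -0.2, 2.0]
grip_width: 0.0856
gripper_force: 0.0
```

Request:
drive_tool(
  deltas=[
    [0,0,-0.12,0,0,0,1],
    [0,0,-0.12,0,0,0,1],
    [0,0,-0.12,0,0,0,1],
    [0,0,-0.12,0,0,0,1],
    [-0.05,0,-0.12,0,0,0,1],
    [-0.05,0,-0.12,0,0,0,1],
    [-0.05,0,-0.12,0,0,0,1],
    [-0.05,0,-0.12,0,0,0,1],
  ],
)

```text
t: 35.93
eef_pos: [0.4541, 0.0254, 0.268]
eef_rot: [-3.141, -0.0, 1.437]
contact_force: [0.6, -0.5, 0.3]
grip_width: 0.0853
gripper_force: 0.0
```

```bash
python3 - <<'E'
from h import *
from workcell import imaging
s=shoot("w11"); A=cv2.resize(s["img"][0:300,140:380,::-1],None,fx=1.6,fy=1.6,interpolation=cv2.INTER_CUBIC)
q=imaging.snapshot("scene"); B=cv2.resize(q["img"][100:220,240:370,::-1],(400,480*369//369),interpolation=cv2.INTER_CUBIC)
cv2.imwrite("pics/fin.png",np.hstack([A,B[:480]]))
print(((project(s,[[*onboard(u,v),z] for z,l in((.111,.038),(.086,.07)) for u in(l,-l) for v in(-.025,.025)])-[140,0])*1.6).round(0))
plan([])
E
```

```text
[[147. 158.]
 [229. 158.]
 [150. 280.]
 [227. 280.]
 [149. 107.]
 [227. 107.]
 [154. 315.]
 [223. 315.]]
t 36.03 pos [0.4541 0.0259 0.2682] a -7.57 F [-0.9  0.5 -0.5] w 0.0856
```

View pics/fin.png

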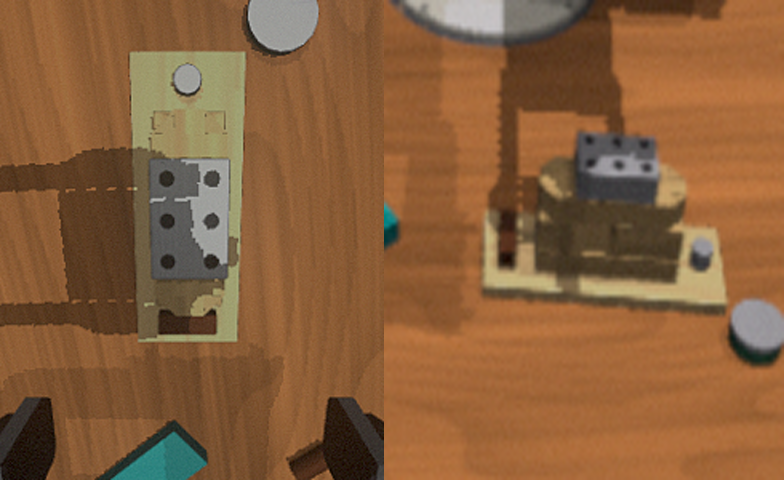

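The steel block spans rows 158–280 with sides 150–229, as predicted. The stack is square, and the gap and the pin are at the right ends. Handing in.

```bash
python3 -c "
from workcell import order; print(order.close_job())"
```

```text
the job is handed in; nothing more can be done
None
```

The mallet head is stacked as asked, with the steel block centred lengthwise on top, and I handed the job in at about 36 s; each layer matched its expected position to about 1 mm in the camera checks.

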